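# Find the storage hatch that gives and push it open

### The arm

A 7-joint arm with a two-finger parallel gripper is mounted at the origin on the work surface. World frame = base frame: x ahead of the robot, y to its left, z up, the work surface at z = 0. Lengths are in m, angles in degrees, forces in N, time in s.
With the tool pointing down it reaches from about 0.35 to 0.9 m from the base axis. Payload 8.1 kg.
Tool frame: the origin (TCP) lies between the finger pads; the fingertips stand 25 mm ahead of it and the grasp point (between the pads) lies 6 mm ahead of it; z points along the fingers, y is the line along which they close (so a half turn about z gives the same grasp; the last joint's range is limited). The gripper opens to 85 mm and grips with 20 to 120 N. Pads are 22 mm wide; open, the fingers measure 114 mm over their backs; the gripper's body (76 mm by 85 mm) begins 54 mm behind the grasp point. The pads swing forward as they close: fully open they stand 13 mm farther back than shut.
Start: joints at [-76.811, 24.895, 1.432, 90.138, -0.665, 64.973, -4.303], TCP at [0.204, 0.591, 0.235] pointing down, gripper open.
Joint ranges: [-149.89, 149.89], [-25.12, 119.58], [-72.63, 75.52], [4.76, 147.25], [-75.54, 255.54], [6.69, 114.76], [-157.13, 157.13]. Speed limits (degrees/s): [127.2, 127.2, 172.46, 172.46, 180, 180, 180].

### API

Orientations are given as a 3x3 rotation matrix whose columns are the frame's x, y, z axes.
In Python, from bench import manip gives the robot as it stands. The module is installed in compiled form; this text tells all that it offers.
- The arm moves only by the tool carry_out, never from a script. Its argument "motion" is one flat list of numbers, 7 for each row, row after row: the shift along the tool's x, y, z each as a share of 0.06 m, from -1 to 1, then the turn, a rotation vector about the tool's x, y, z each as a share of 8 degrees, from -1 to 1, then the closure in counts, from 0 (fully open) to 255 (shut). In form: [x, y, z, rx, ry, rz, hand, x, y, z, rx, ry, rz, hand, ...]. A call has 1 to 12 rows; each row shifts and turns the commanded pose from where the row before left it, along the tool's axes as they then stand; what a row does not reach is not made up. A row lasts 1/8 s, in which the tool goes at most 62.5 mm and 10.7 degrees, less where a joint would pass 70% of its speed; a pose out of reach is approached as far as the arm can. A call with a number of a shift or a turn outside -1 to 1 is refused whole. A call with a gripper value outside its range is refused whole. The fingers move at their own pace and stop on an object; "newtons" is the grip in N (left out, the last holds). Time passes only in rows, so rows that do not move let the fingers close. It gives the time, the measured TCP pose, the force, the opening and the grip force at its end, in the units of the state.
- manip.read_state(): the state, without advancing time (a new reading comes with each control period).
- manip.get_image(name): name is "side" or "top" or "wrist"; returns the picture (400x640x3 uint8, red, green, blue); there is no depth.
- manip.get_calibration(name): a dict with "mtx" (3x3 intrinsics, pixels), "k1" (the pictures are not rectified: a ray, as slopes to the right and down, at radius r is drawn at 1 + k1 r^2 times it, then the intrinsics apply), "camera_from_world" (4x4, takes a point from world to camera coordinates). Camera axes: x right, y down, z forward; pixel columns grow to the right and rows downward; lengths in m; the calibration is good to about 2 mm. A picture is of the moment at which its call begins: read the wrist's pose just before it. get_calibration takes no time and is no camera call; for the wrist camera it gives the pose at the moment of the call.
- manip.close_job(): hands the job in; it is judged then, once.
The state is a dict: "clock": time; "joint_pos": joint angles; "dq": joint speeds; "joint_torque": joint torques, N m; "position": TCP position; "orientation": TCP orientation; "force": force on the tool from outside, world axes, zero at the start; "wrist_torque": the same for the moment, N m; "grip_width": finger opening in m; "gripper_force": force on a finger pad.
Only numpy, scipy, OpenCV 4.12 (cv2) and the standard library are available. Lean on these libraries where they do the work, as an engineer would, in place of code of your own. Each camera call takes 0.05 s, during which the arm holds its last target. There are 200 camera calls.

### The job

Three of the four compartments of the white storage case on the nail-art table are packed full, so their hatch panels will not go down. Press lightly with the fingertips on the ribbed near end of the panels, one after another, to find the one that rocks, then push that panel down as far as it goes and leave it standing open. Pinch or lift nothing, do not force the panels that resist, and leave the polish bottles and the jar where they stand.

Things in the scene. Friction and masses are not known exactly. Their poses are not given: they have to be found in the camera images.
- case: White storage case clamped to the table: 138 (x) x 326 (y) x 100 mm tall, walls 6 mm. Origin: centre of its underside, on the table; x points away from the robot side, y left, z up. Its top: four identical grey hatch panels side by side at y = +120, +40, -40, -120 mm (a to d), tops level with the rim at z = 100. Three compartments, different each time and unseen, are packed full. More than 40 N harms it.
- case_pivot (a point): Centre of the case's top, on the panels' common pivot line (along the case's y, 97 mm above the table). Each panel tips like a see-saw about it: near end down into the compartment, far end up, never the other way. Open hole under the near half: 74 mm wide (y), 63 mm from pivot line to near wall, clear to 30 mm above the table in the compartment that has room. Axes as the case's.
- panel_a (a joint): Tilt (rad) of the leftmost hatch panel (seen from the robot), 125 (x) x 73 (y) x 6 mm: 0 = shut and level, grows as its near end is pushed down, 0.8 = fully open, at its stop. The one with room turns under 1 to 4 N at the strip and stays where it is left (stiff pivot). A blocked one stops at 0.05 to 0.12, on firm padding.
- strip_a (a point): Centre of the black ribbed thumb strip on the top face of the leftmost panel, 42 mm to the near side of its pivot line (case x = -42, y = 120 mm, z = 100 when shut); moves with the panel. Press here, straight down: a blocked panel gives 2 to 5 mm, the loose one 30 to 45 mm (at its stop).
- panel_b (a joint): Tilt (rad) of the second from the left hatch panel (seen from the robot), 125 (x) x 73 (y) x 6 mm: 0 = shut and level, grows as its near end is pushed down, 0.8 = fully open, at its stop. The one with room turns under 1 to 4 N at the strip and stays where it is left (stiff pivot). A blocked one stops at 0.05 to 0.12, on firm padding.
- strip_b (a point): Centre of the black ribbed thumb strip on the top face of the second from the left panel, 42 mm to the near side of its pivot line (case x = -42, y = 40 mm, z = 100 when shut); moves with the panel. Press here, straight down: a blocked panel gives 2 to 5 mm, the loose one 30 to 45 mm (at its stop).
- panel_c (a joint): Tilt (rad) of the third from the left hatch panel (seen from the robot), 125 (x) x 73 (y) x 6 mm: 0 = shut and level, grows as its near end is pushed down, 0.8 = fully open, at its stop. The one with room turns under 1 to 4 N at the strip and stays where it is left (stiff pivot). A blocked one stops at 0.05 to 0.12, on firm padding.
- strip_c (a point): Centre of the black ribbed thumb strip on the top face of the third from the left panel, 42 mm to the near side of its pivot line (case x = -42, y = -40 mm, z = 100 when shut); moves with the panel. Press here, straight down: a blocked panel gives 2 to 5 mm, the loose one 30 to 45 mm (at its stop).
- panel_d (a joint): Tilt (rad) of the rightmost hatch panel (seen from the robot), 125 (x) x 73 (y) x 6 mm: 0 = shut and level, grows as its near end is pushed down, 0.8 = fully open, at its stop. The one with room turns under 1 to 4 N at the strip and stays where it is left (stiff pivot). A blocked one stops at 0.05 to 0.12, on firm padding.
- strip_d (a point): Centre of the black ribbed thumb strip on the top face of the rightmost panel, 42 mm to the near side of its pivot line (case x = -42, y = -120 mm, z = 100 when shut); moves with the panel. Press here, straight down: a blocked panel gives 2 to 5 mm, the loose one 30 to 45 mm (at its stop).
- polish_1_mid (a point): Black nail-polish bottle, 29 mm diameter, 72 mm tall, standing loose on the table behind the case (beyond its far side); point at its centre, half-way up. Bystander.
- polish_2_mid (a point): Amber nail-polish bottle, 29 mm diameter, 72 mm tall, standing loose on the table behind the case; point at its centre, half-way up. Bystander.
- jar_mid (a point): Green glass jar with a white cap, 52 mm diameter, 50 mm tall, standing loose on the table in front of the case (robot side); point at its centre, half-way up. Bystander.

How it is judged (in metres and radians):
On the way:
1. a panel is being pushed open by the fingers (tilted more than 0.2 rad, fingers in contact with it) (value of joint any of panel_a, panel_b, panel_c, panel_d above 0.2 rad and contact force between the fingers and case above 0.2 N).
At the end, for the whole second after the job is handed in: One hatch panel stays tilted open by more than 0.6 rad (its stop is at 0.8), the other three are within 0.15 rad of shut, and the two polish bottles and the jar stand within 20 mm of where they began (((value of joint panel_a above 0.6 rad and value of joint each of panel_b, panel_c, panel_d below 0.15 rad) or (value of joint panel_b above 0.6 rad and value of joint each of panel_a, panel_c, panel_d below 0.15 rad) or (value of joint panel_c above 0.6 rad and value of joint each of panel_a, panel_b, panel_d below 0.15 rad) or (value of joint panel_d above 0.6 rad and value of joint each of panel_a, panel_b, panel_c below 0.15 rad)) and distance of each of polish_1_mid, polish_2_mid, jar_mid from where it was at the start of the episode below 0.02 m); the robot touches nothing.
It fails at once if a finger pushed on the case or a panel with more than 40 N (contact force between the fingers and case above 40 N).
It fails at once if a bottle or the jar was lifted, carried or pushed away by more than 20 mm, or knocked over (distance of any of polish_1_mid, polish_2_mid, jar_mid from where it was at the start of the episode above 0.02 m or angle between any of polish_1_mid, polish_2_mid, jar_mid's own z axis and vertical above 0.5 rad).
It also fails if it takes over 51 s, if anything falls off the work surface, if the arm or the gripper's body presses on something with over 40 N, if the wrist force passes 120 N, or if a joint passes its speed limit or range.

## Working session

There is one attempt and no reset: what is moved stays moved. The work goes in short steps, Python scripts to look and compute and a tool call to move; the robot and the scene stay as the last step left them, time stands still between calls to the robot, and variables do not carry over. Pictures are saved under pics/ and viewed, at most 10 in all, crops included, and the job is handed in when it is done.

Besides the shell and the picture viewer there is one more tool, called after ">>>" in YAML: its name, and indented under it one key for each argument. carry_out: Moves the arm, as the interface text tells. Shift numbers are shares of 0.06 m and turn numbers shares of 8 degrees, none past 1 either way. Its arguments: {"type":"object","properties":{"motion":{"type":"array"},"newtons":{"type":"number"}},"required":["motion"]}

```bash
mkdir -p pics; python3 - <<'E'
from bench import manip
import cv2,numpy as np
s=manip.read_state();print(s['clock'],s['position'],np.round(s['orientation'],3).tolist(),s['force'],s['grip_width'])
for n in('top','side'):
    cv2.imwrite(f'pics/{n}0.png',manip.get_image(n)[...,::-1]);c=manip.get_calibration(n);print(n,np.round(c['mtx'],1).tolist(),c['k1'],np.round(c['camera_from_world'],3).tolist())
E
```

```text
0.0 [0.20405988 0.59021635 0.23464851] [[-0.945, 0.327, -0.0], [0.327, 0.945, -0.002], [-0.0, -0.002, -1.0]] [ 0.65013926 -0.42382032  0.61893839] 0.08551309606170222
top [[405.5, 0.0, 324.7], [0.0, 405.5, 195.3], [0.0, 0.0, 1.0]] -0.07545644123185785 [[0.029, -0.999, 0.029, 0.009], [-0.993, -0.033, -0.113, 0.616], [0.114, -0.026, -0.993, 0.673], [0.0, 0.0, 0.0, 1.0]]
side [[482.7, 0.0, 315.0], [0.0, 482.7, 197.6], [0.0, 0.0, 1.0]] -0.10082413213991266 [[-0.989, -0.149, 0.003, 0.6], [-0.075, 0.48, -0.874, 0.101], [0.129, -0.865, -0.485, 0.931], [0.0, 0.0, 0.0, 1.0]]
```

View pics/top0.png

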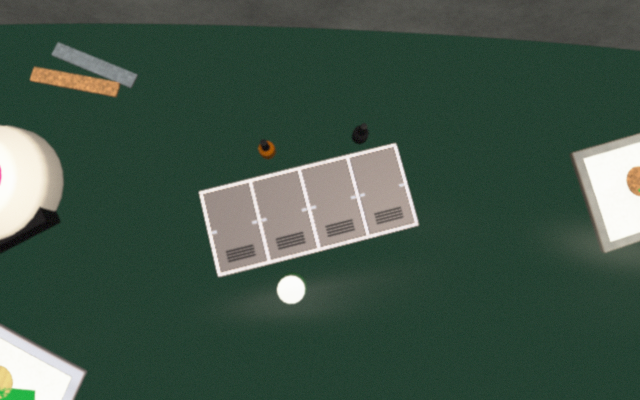

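View pics/side0.png

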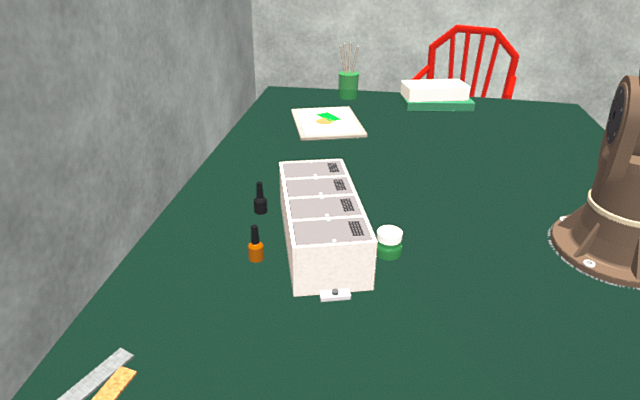

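The top view shows the case rotated, with corners near (200,191), (396,144), (417,225) and (219,276). The strips a to d are near (241,254), (290,241), (341,228) and (389,215), and the jar is at (291,290). The side view confirms this: bottles behind, jar in front of panels a/b.

```bash
cat > h.py <<'E'
import numpy as np,cv2
from bench import manip
def cast(n,px,z):
    c=manip.get_calibration(n);K=np.array(c['mtx']);T=np.array(c['camera_from_world'])
    d=cv2.undistortPoints(np.array(px,float).reshape(-1,1,2),K,np.array([c['k1'],0,0,0.])).reshape(-1,2)
    r=np.c_[d,np.ones(len(d))]@T[:3,:3];o=-T[:3,:3].T@T[:3,3]
    return o+r*((z-o[2])/r[:,2])[:,None]
E
python3 - <<'E'
from h import *
im=cv2.imread('pics/top0.png')
m=(im[...,2]>80).astype(np.uint8)
m[:, :150]=0;m[:,450:]=0;m[:100]=0
n,l,st,_=cv2.connectedComponentsWithStats(m);k=1+np.argmax(st[1:,4])
cs,_=cv2.findContours((l==k).astype(np.uint8),0,2);c=max(cs,key=cv2.contourArea)
P=cast('top',c[:,0,:],.1)
r=cv2.minAreaRect((P[:,:2]*1000).astype(np.float32));print(r)
# strips: dark inside case
f=cv2.drawContours(np.zeros_like(m),[c],-1,1,-1);f=cv2.erode(f,np.ones((7,7)))
g=cv2.cvtColor(im,6);d=((cv2.GaussianBlur(g,(5,5),0)<95)&(f>0)).astype(np.uint8)
n,l,st,ce=cv2.connectedComponentsWithStats(d)
for i in range(1,n):
    if st[i,4]>40:print(st[i],ce[i].round(1),cast('top',ce[i],.1).round(4))
for nm,p,z in(('jar',(291,290),.05),('black',(360,135),.06),('amber',(267,150),.04)):print(nm,cast('top',p,z).round(3))
E
```

```text
((587.2974853515625, 54.997344970703125), (141.28463745117188, 328.67169189453125), 16.10216522216797)
jar [[0.453 0.08  0.05 ]]
black [[ 0.719 -0.029  0.06 ]]
amber [[0.692 0.132 0.04 ]]
```

```bash
python3 - <<'E'
from h import *
print(cast('top',[(241,254),(290,241),(341,228),(389,215)],.1).round(4))
print(cast('top',[(60,215),(85,370),(62,180)],.05).round(3))
cv2.imwrite('pics/wrist0.png',manip.get_image('wrist')[...,::-1])
E
```

```text
[[ 0.5122  0.1577  0.1   ]
 [ 0.5348  0.0823  0.1   ]
 [ 0.5575  0.003   0.1   ]
 [ 0.5803 -0.0728  0.1   ]]
[[0.565 0.485 0.05 ]
 [0.307 0.421 0.05 ]
 [0.626 0.487 0.05 ]]
```

View pics/wrist0.png

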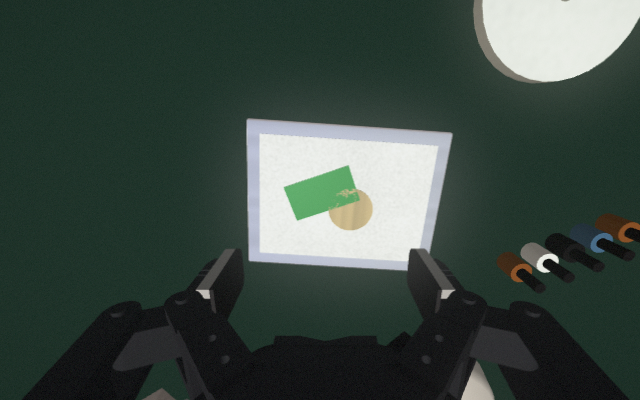

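The wrist view shows a flat tray under the gripper and the lamp well to the side, so the way to strip a is clear. The strip casts agree with the case-rectangle fit to within about 2 mm (yaw 16.1°).

>>> carry_out:
  motion: [-0.6,-0.43,0,0,0,0,255,-0.6,-0.43,0,0,0,0,255,-0.6,-0.43,0,0,0,0,255,-0.6,-0.43,0,0,0,0,255,-0.6,-0.43,0,0,0,0,255,-0.6,-0.43,0,0,0,0,255,-0.6,-0.43,0,0,0,0,255,-0.6,-0.43,0,0,0,0,255,-0.6,-0.43,0,0,0,0,255,-0.6,-0.43,0,0,0,0,255,-0.6,-0.43,0,0,0,0,255,-0.6,-0.43,0,0,0,0,255]
  newtons: 20

```text
clock: 1.65
position: [0.5119, 0.1557, 0.2353]
orientation: [[-0.945, 0.327, -0.0], [0.327, 0.945, 0.0], [0.0, -0.0, -1.0]]
force: [-0.3, 0.8, -0.2]
grip_width: 0.0
gripper_force: 0.0
```

>>> carry_out:
  motion: [0,0,0,0,0,-0.88,255,0,0,0,0,0,-0.88,255,0,0,0,0,0,-0.88,255,0,0,0,0,0,-0.88,255,0,0,0,0,0,-0.88,255,0,0,0,0,0,0,255]

```text
clock: 2.4
position: [0.5112, 0.1568, 0.2353]
orientation: [[-0.961, -0.277, -0.0], [-0.277, 0.961, -0.0], [0.0, 0.0, -1.0]]
force: [-0.1, 0.7, -0.1]
grip_width: 0.0001
gripper_force: 0.0
```

```bash
cat >> h.py <<'E'
C=np.array([.5868,.0545]);a=np.radians(16.1);R=np.array([[np.cos(a),-np.sin(a)],[np.sin(a),np.cos(a)]])
def go(yc,xc=-.042):
    s=manip.read_state();p=np.array(s['position']);O=np.array(s['orientation'])
    t=np.r_[C+R@[xc,yc],.125];d=O.T@(t-p)
    print(s['clock'],p.round(4),np.array(s['force']).round(2),'w',round(s['grip_width'],3),'tool shift shares',(d/.06).round(2),'case xy',(R.T@(p[:2]-C)).round(4),'yaw of y',np.degrees(np.arctan2(O[1,1],O[0,1])).round(1),'z',O[:,2].round(3))
E
python3 -c "from h import *;go(.12)"
```

```text
2.4 [0.5112 0.1568 0.2353] [-0.11  0.67 -0.11] w 0.0 tool shift shares [-0.04  0.01  1.84] case xy [-0.0443  0.1193] yaw of y 106.1 z [-0. -0. -1.]
```

>>> carry_out:
  motion: [-0.04,0.01,0.7,0,0,0,255,0,0,0.7,0,0,0,255,0,0,0.28,0,0,0,255,0,0,0,0,0,0,255]

```text
clock: 2.9
position: [0.5125, 0.1578, 0.1334]
orientation: [[-0.961, -0.275, -0.003], [-0.275, 0.961, -0.001], [0.003, -0.0, -1.0]]
force: [0.2, 0.3, 1.1]
grip_width: 0.0002
gripper_force: 0.0
```

>>> carry_out:
  motion: [0,0,0.04,0,0,0,255,0,0,0.04,0,0,0,255,0,0,0.04,0,0,0,255,0,0,0,0,0,0,255]

```text
clock: 3.4
position: [0.5135, 0.1582, 0.1275]
orientation: [[-0.961, -0.278, 0.0], [-0.278, 0.961, 0.0], [-0.0, 0.0, -1.0]]
force: [0.1, -0.8, 0.4]
grip_width: 0.0
gripper_force: 0.0
```

>>> carry_out:
  motion: [0,0,0.03,0,0,0,255,0,0,0,0,0,0,255]

```text
clock: 3.65
position: [0.5134, 0.1582, 0.1255]
orientation: [[-0.961, -0.278, -0.0], [-0.278, 0.961, -0.0], [0.0, 0.0, -1.0]]
force: [0.0, -0.8, 0.4]
grip_width: -0.0001
gripper_force: 0.0
```

>>> carry_out:
  motion: [0,0,0.03,0,0,0,255,0,0,0,0,0,0,255]

```text
clock: 3.9
position: [0.5134, 0.1581, 0.1237]
orientation: [[-0.961, -0.278, -0.0], [-0.278, 0.961, -0.0], [0.0, -0.0, -1.0]]
force: [-0.3, 0.4, -0.0]
grip_width: 0.0
gripper_force: 0.0
```

>>> carry_out:
  motion: [0,0,0.03,0,0,0,255,0,0,0,0,0,0,255]

```text
clock: 4.15
position: [0.5134, 0.1581, 0.1219]
orientation: [[-0.961, -0.278, -0.0], [-0.278, 0.961, -0.0], [0.0, -0.0, -1.0]]
force: [0.4, 0.2, -0.1]
grip_width: 0.0002
gripper_force: 0.0
```

>>> carry_out:
  motion: [0,0,0.03,0,0,0,255,0,0,0,0,0,0,255]

```text
clock: 4.4
position: [0.5134, 0.1581, 0.1201]
orientation: [[-0.961, -0.278, -0.0], [-0.278, 0.961, -0.0], [0.0, -0.0, -1.0]]
force: [-0.7, 0.2, 0.1]
grip_width: 0.0001
gripper_force: 0.0
```

>>> carry_out:
  motion: [0,0,0.03,0,0,0,255,0,0,0,0,0,0,255]

```text
clock: 4.65
position: [0.5134, 0.1582, 0.1183]
orientation: [[-0.961, -0.278, -0.0], [-0.278, 0.961, -0.0], [0.0, 0.0, -1.0]]
force: [-0.6, 0.3, 0.2]
grip_width: -0.0001
gripper_force: 0.0
```

```bash
python3 - <<'E'
from h import *
go(.12)
im=np.vstack([cv2.resize(manip.get_image('side')[130:300,230:430],(600,510))])
cv2.imwrite('pics/s1.png',im[...,::-1])
E
```

```text
4.65 [0.5134 0.1582 0.1183] [-0.61  0.26  0.23] w -0.0 tool shift shares [ 0.    0.   -0.11] case xy [-0.0418  0.12  ] yaw of y 106.1 z [-0. -0. -1.]
```

View pics/s1.png

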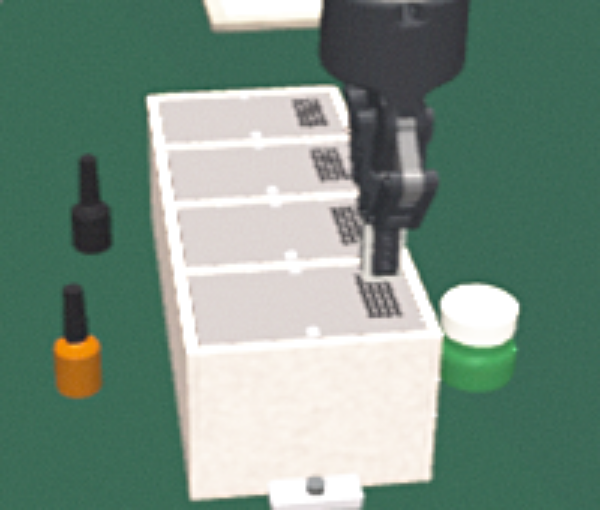

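The fingertips (crop about (383,270)) still appear to be short of strip a (about (380,297)). I'll compare this with the projections.

```bash
python3 - <<'E'
from h import *
c=manip.get_calibration('side');T=np.array(c['camera_from_world'])
P=np.array([[.5134,.1582,z] for z in (.1183,.11,.1,.0933)])
q,_=cv2.projectPoints(P,cv2.Rodrigues(T[:3,:3])[0],T[:3,3],np.array(c['mtx']),np.array([c['k1'],0,0,0.]))
print(((q[:,0]-[230,130])*3).round(0))
im=manip.get_image('top');cv2.imwrite('pics/t1.png',cv2.resize(im[120:300,180:440],(780,540))[...,::-1])
E
```

```text
[[379. 265.]
 [379. 278.]
 [378. 293.]
 [377. 303.]]
```

View pics/t1.png

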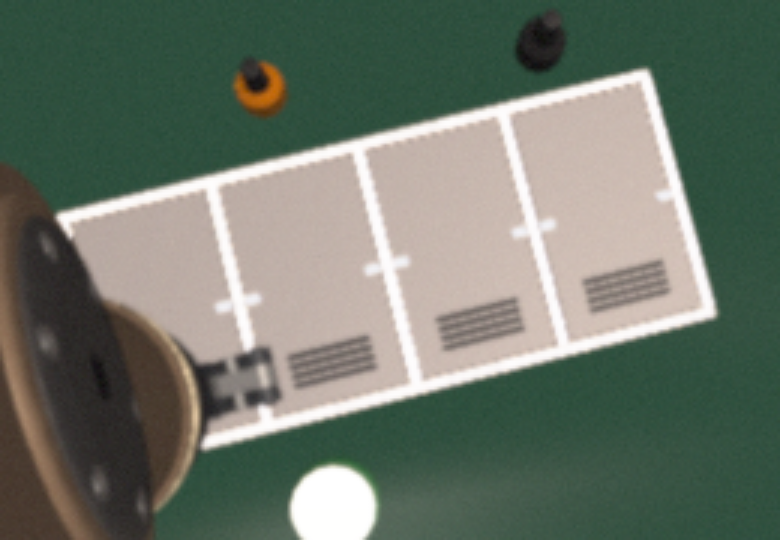

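The top view shows the other panels level and the gripper over strip a. The side view says the tips are still above it, so I'll keep going down gently.

>>> carry_out:
  motion: [0,0,0.04,0,0,0,255,0,0,0,0,0,0,255]

```text
clock: 5.0
position: [0.5133, 0.1581, 0.1158]
orientation: [[-0.961, -0.278, -0.0], [-0.278, 0.961, -0.0], [0.0, -0.0, -1.0]]
force: [0.6, -0.1, 1.0]
grip_width: -0.0
gripper_force: 0.0
```

>>> carry_out:
  motion: [0,0,0.04,0,0,0,255,0,0,0,0,0,0,255]

```text
clock: 5.25
position: [0.5133, 0.1581, 0.1134]
orientation: [[-0.961, -0.278, -0.0], [-0.278, 0.961, -0.0], [0.0, -0.0, -1.0]]
force: [0.1, 0.6, -0.5]
grip_width: -0.0001
gripper_force: 0.0
```

>>> carry_out:
  motion: [0,0,0.04,0,0,0,255,0,0,0,0,0,0,255]

```text
clock: 5.5
position: [0.5133, 0.1582, 0.111]
orientation: [[-0.961, -0.278, -0.0], [-0.278, 0.961, -0.0], [0.0, -0.0, -1.0]]
force: [-0.7, -0.5, 0.6]
grip_width: -0.0001
gripper_force: 0.0
```

>>> carry_out:
  motion: [0,0,0.04,0,0,0,255,0,0,0,0,0,0,255]

```text
clock: 5.75
position: [0.5133, 0.1581, 0.1086]
orientation: [[-0.961, -0.278, -0.0], [-0.278, 0.961, -0.0], [0.0, -0.0, -1.0]]
force: [-0.1, 0.7, 0.0]
grip_width: 0.0002
gripper_force: 0.0
```

>>> carry_out:
  motion: [0,0,0.04,0,0,0,255,0,0,0,0,0,0,255]

```text
clock: 6.0
position: [0.5133, 0.1581, 0.1062]
orientation: [[-0.961, -0.278, -0.0], [-0.278, 0.961, -0.0], [0.0, 0.0, -1.0]]
force: [0.6, -0.3, -1.0]
grip_width: 0.0002
gripper_force: 0.0
```

```bash
python3 - <<'E'
from h import *
go(.12)
im=np.vstack([cv2.resize(manip.get_image('side')[130:300,230:430],(600,510))])
cv2.imwrite('pics/s2.png',im[...,::-1])
E
```

```text
6.0 [0.5133 0.1581 0.1062] [ 0.63 -0.34 -0.97] w 0.0 tool shift shares [ 0.    0.   -0.31] case xy [-0.0418  0.12  ] yaw of y 106.1 z [-0. -0. -1.]
```

View pics/s2.png

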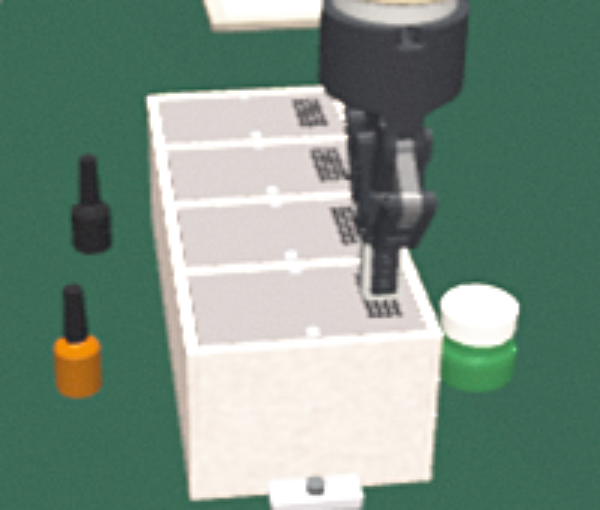

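The tips now end at crop (383,291). Contact should come at about row 305, roughly 8 to 10 mm lower.

>>> carry_out:
  motion: [0,0,0.04,0,0,0,255,0,0,0,0,0,0,255]

```text
clock: 6.3
position: [0.5135, 0.1582, 0.1039]
orientation: [[-0.961, -0.278, 0.0], [-0.278, 0.961, 0.0], [-0.0, 0.0, -1.0]]
force: [0.1, 0.2, -0.5]
grip_width: -0.0002
gripper_force: 0.0
```

>>> carry_out:
  motion: [0,0,0.04,0,0,0,255,0,0,0,0,0,0,255]

```text
clock: 6.55
position: [0.5135, 0.1582, 0.1018]
orientation: [[-0.961, -0.278, 0.0], [-0.278, 0.961, 0.0], [-0.0, 0.0, -1.0]]
force: [-1.4, -0.6, 5.0]
grip_width: -0.0002
gripper_force: 2.5
```

>>> carry_out:
  motion: [0,0,0.04,0,0,0,255,0,0,0,0,0,0,255]

```text
clock: 6.8
position: [0.5135, 0.1582, 0.1004]
orientation: [[-0.961, -0.278, 0.0], [-0.278, 0.961, 0.0], [-0.001, 0.0, -1.0]]
force: [-5.7, -2.0, 18.7]
grip_width: -0.0002
gripper_force: 9.7
```

>>> carry_out:
  motion: [0,0,0.03,0,0,0,255,0,0,0,0,0,0,255]

```text
clock: 7.05
position: [0.5136, 0.1582, 0.0995]
orientation: [[-0.961, -0.278, 0.001], [-0.278, 0.961, 0.001], [-0.001, 0.001, -1.0]]
force: [-9.0, -3.6, 28.8]
grip_width: 0.0002
gripper_force: 15.2
```

Panel a is blocked: the force climbs at about 10 N/mm. I'll lift and go to b.

>>> carry_out:
  motion: [0,0,-0.35,0,0,0,255,0,-0.44,0,0,0,0,255,0,-0.45,0,0,0,0,255,0,-0.44,0,0,0,0,255,0,0,0.15,0,0,0,255,0,0,0,0,0,0,255]

```text
clock: 7.8
position: [0.5348, 0.0821, 0.1085]
orientation: [[-0.961, -0.278, -0.002], [-0.278, 0.961, 0.0], [0.002, 0.001, -1.0]]
force: [-0.8, 0.3, 0.1]
grip_width: 0.0004
gripper_force: 0.0
```

```bash
python3 -c "from h import *;go(.04)"
```

```text
7.8 [0.5348 0.0821 0.1085] [-0.8   0.33  0.08] w 0.0 tool shift shares [-0.   -0.02 -0.27] case xy [-0.0423  0.0409] yaw of y 106.1 z [-0.002  0.    -1.   ]
```

>>> carry_out:
  motion: [0,-0.01,0.06,0,0,0,255,0,0,0.03,0,0,0,255,0,0,0,0,0,0,255]

```text
clock: 8.18
position: [0.5357, 0.0814, 0.1039]
orientation: [[-0.96, -0.278, -0.0], [-0.278, 0.96, 0.0], [0.0, 0.0, -1.0]]
force: [0.3, -0.2, -0.1]
grip_width: -0.0002
gripper_force: 0.0
```

>>> carry_out:
  motion: [0,0,0.03,0,0,0,255,0,0,0,0,0,0,255]

```text
clock: 8.43
position: [0.5358, 0.0812, 0.1023]
orientation: [[-0.961, -0.278, 0.0], [-0.278, 0.961, 0.0], [-0.0, 0.0, -1.0]]
force: [-0.5, -0.2, 0.1]
grip_width: 0.0
gripper_force: 0.4
```

>>> carry_out:
  motion: [0,0,0.02,0,0,0,255,0,0,0,0,0,0,255]

```text
clock: 8.68
position: [0.5359, 0.0812, 0.1015]
orientation: [[-0.961, -0.278, 0.0], [-0.278, 0.961, 0.0], [-0.001, 0.0, -1.0]]
force: [-3.0, 0.6, 8.7]
grip_width: -0.0004
gripper_force: 4.0
```

>>> carry_out:
  motion: [0,0,0.02,0,0,0,255,0,0,0,0,0,0,255]

```text
clock: 8.93
position: [0.5359, 0.0811, 0.1009]
orientation: [[-0.961, -0.278, 0.001], [-0.278, 0.961, 0.001], [-0.001, 0.0, -1.0]]
force: [-5.5, 1.0, 14.3]
grip_width: -0.0001
gripper_force: 7.5
```

```bash
python3 - <<'E'
from h import *
go(.04)
im=np.vstack([cv2.resize(manip.get_image('side')[130:300,230:430],(600,510))])
cv2.imwrite('pics/s3.png',im[...,::-1])
E
```

```text
8.925 [0.5359 0.0811 0.1009] [-5.5   1.04 14.31] w -0.0 tool shift shares [ 0.01  0.01 -0.4 ] case xy [-0.0415  0.0397] yaw of y 106.1 z [ 0.001  0.001 -1.   ]
```

View pics/s3.png

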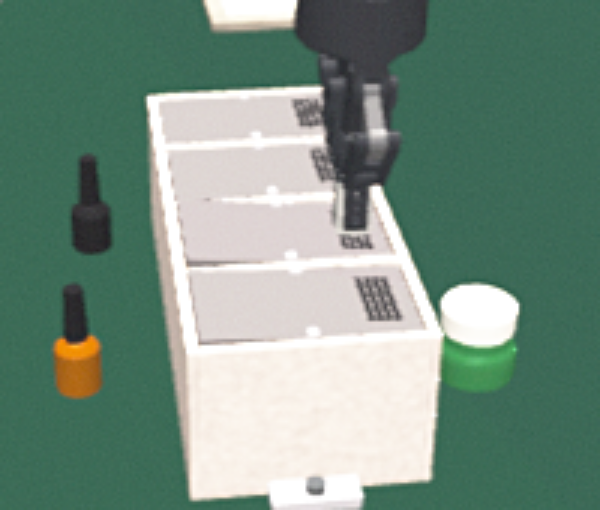

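The side view shows panels a and b tilted slightly (far edges raised at crop rows 335 and 265) and stopped, so b is blocked too. On to c.

>>> carry_out:
  motion: [0,0,-0.35,0,0,0,255,0,-0.44,0,0,0,0,255,0,-0.45,0,0,0,0,255,0,-0.44,0,0,0,0,255,0,0,0.12,0,0,0,255,0,0,0,0,0,0,255]

```text
clock: 9.72
position: [0.5573, 0.0048, 0.1128]
orientation: [[-0.961, -0.278, -0.002], [-0.278, 0.961, 0.0], [0.001, 0.001, -1.0]]
force: [-0.2, 1.1, 0.9]
grip_width: -0.0004
gripper_force: 0.0
```

```bash
python3 -c "from h import *;go(-.04)"
```

```text
9.725 [0.5573 0.0048 0.1128] [-0.19  1.13  0.95] w -0.0 tool shift shares [-0.   -0.01 -0.2 ] case xy [-0.0421 -0.0395] yaw of y 106.1 z [-0.002  0.    -1.   ]
```

>>> carry_out:
  motion: [0,0,0.08,0,0,0,255,0,0,0.05,0,0,0,255,0,0,0,0,0,0,255]

```text
clock: 10.1
position: [0.5577, 0.0047, 0.1055]
orientation: [[-0.96, -0.278, -0.001], [-0.278, 0.96, 0.0], [0.001, 0.0, -1.0]]
force: [0.1, -0.1, 0.4]
grip_width: -0.0001
gripper_force: 0.0
```

>>> carry_out:
  motion: [0,0,0.04,0,0,0,255,0,0,0,0,0,0,255]

```text
clock: 10.35
position: [0.558, 0.0044, 0.1034]
orientation: [[-0.961, -0.278, 0.0], [-0.278, 0.961, 0.0], [-0.0, 0.0, -1.0]]
force: [0.2, 0.1, -0.4]
grip_width: -0.0002
gripper_force: 0.0
```

>>> carry_out:
  motion: [0,0,0.03,0,0,0,255,0,0,0,0,0,0,255]

```text
clock: 10.6
position: [0.558, 0.0043, 0.1019]
orientation: [[-0.961, -0.278, 0.0], [-0.278, 0.961, 0.0], [-0.0, 0.0, -1.0]]
force: [-1.2, 0.7, 4.5]
grip_width: 0.0001
gripper_force: 2.3
```

>>> carry_out:
  motion: [0,0,0.03,0,0,0,255,0,0,0,0,0,0,255]

```text
clock: 10.85
position: [0.5581, 0.0043, 0.1009]
orientation: [[-0.961, -0.278, 0.001], [-0.278, 0.961, 0.0], [-0.001, 0.0, -1.0]]
force: [-5.3, 0.5, 13.6]
grip_width: -0.0004
gripper_force: 7.5
```

c is blocked as well, so on to d.

>>> carry_out:
  motion: [0,0,-0.35,0,0,0,255,0,-0.44,0,0,0,0,255,0,-0.45,0,0,0,0,255,0,-0.44,0,0,0,0,255,0,0,0.2,0,0,0,255,0,0,0.05,0,0,0,255,0,0,0,0,0,0,255]

```text
clock: 11.72
position: [0.5796, -0.071, 0.1052]
orientation: [[-0.96, -0.279, -0.001], [-0.279, 0.96, 0.001], [0.001, 0.001, -1.0]]
force: [-0.1, 0.9, -0.1]
grip_width: -0.0003
gripper_force: 0.0
```

>>> carry_out:
  motion: [0,0,0.04,0,0,0,255,0,0,0,0,0,0,255]

```text
clock: 11.98
position: [0.5802, -0.0718, 0.1035]
orientation: [[-0.96, -0.279, 0.0], [-0.279, 0.96, 0.0], [-0.0, 0.0, -1.0]]
force: [-0.5, -0.1, 0.6]
grip_width: 0.0001
gripper_force: 0.0
```

>>> carry_out:
  motion: [0,0,0.03,0,0,0,255,0,0,0,0,0,0,255]

```text
clock: 12.22
position: [0.5802, -0.0722, 0.1016]
orientation: [[-0.961, -0.278, 0.0], [-0.278, 0.961, 0.0], [-0.0, 0.0, -1.0]]
force: [-0.1, 0.1, 1.3]
grip_width: -0.0005
gripper_force: 0.2
```

```bash
python3 -c "from h import *;go(-.12)"
```

```text
12.225 [ 0.5802 -0.0722  0.1016] [-0.13  0.07  1.25] w -0.0 tool shift shares [ 0.01 -0.   -0.39] case xy [-0.0415 -0.1199] yaw of y 106.1 z [ 0.  0. -1.]
```

>>> carry_out:
  motion: [0,0,0.04,0,0,0,255,0,0,0,0,0,0,255]

```text
clock: 12.48
position: [0.5801, -0.0725, 0.0991]
orientation: [[-0.961, -0.278, -0.0], [-0.278, 0.961, -0.0], [0.0, -0.0, -1.0]]
force: [-1.6, -0.4, 0.3]
grip_width: -0.0003
gripper_force: 0.1
```

>>> carry_out:
  motion: [0,0,0.04,0,0,0,255,0,0,0,0,0,0,255]

```text
clock: 12.72
position: [0.5801, -0.0725, 0.0966]
orientation: [[-0.961, -0.278, -0.0], [-0.278, 0.961, -0.0], [0.0, -0.0, -1.0]]
force: [0.4, -0.3, -0.0]
grip_width: 0.0001
gripper_force: 0.0
```

Panel d rocks: it gives under a light force. I'll push it further down.

>>> carry_out:
  motion: [0,0,0.05,0,0,0,255,0,0,0.05,0,0,0,255,0,0,0.05,0,0,0,255,0,0,0,0,0,0,255]

```text
clock: 13.22
position: [0.5796, -0.0724, 0.0873]
orientation: [[-0.961, -0.278, -0.001], [-0.278, 0.961, -0.0], [0.001, 0.0, -1.0]]
force: [-0.5, 0.1, 1.2]
grip_width: 0.0001
gripper_force: 0.0
```

>>> carry_out:
  motion: [0,0,0.05,0,0,0,255,0,0,0.05,0,0,0,255,0,0,0,0,0,0,255]

```text
clock: 13.6
position: [0.5798, -0.0724, 0.0814]
orientation: [[-0.961, -0.278, -0.001], [-0.278, 0.961, 0.0], [0.001, 0.0, -1.0]]
force: [0.3, -0.2, -0.2]
grip_width: 0.0
gripper_force: 0.0
```

>>> carry_out:
  motion: [0,0,0.05,0,0,0,255,0,0,0.03,0,0,0,255,0,0,0,0,0,0,255]

```text
clock: 13.98
position: [0.5799, -0.0723, 0.0768]
orientation: [[-0.961, -0.278, -0.0], [-0.278, 0.961, 0.0], [0.0, 0.0, -1.0]]
force: [0.1, 0.1, -1.1]
grip_width: -0.0001
gripper_force: 0.0
```

>>> carry_out:
  motion: [0,0,0.04,0,0,0,255,0,0,0.03,0,0,0,255]

```text
clock: 14.22
position: [0.5801, -0.0724, 0.0727]
orientation: [[-0.961, -0.278, 0.0], [-0.278, 0.961, 0.0], [-0.0, 0.0, -1.0]]
force: [-0.0, 0.6, 1.7]
grip_width: -0.0004
gripper_force: 0.6
```

>>> carry_out:
  motion: [0,0,0.03,0,0,0,255,0,0,0,0,0,0,255]

```text
clock: 14.48
position: [0.58, -0.0724, 0.0708]
orientation: [[-0.961, -0.278, -0.0], [-0.278, 0.961, 0.0], [0.0, 0.0, -1.0]]
force: [0.2, 0.5, 0.2]
grip_width: -0.0002
gripper_force: 0.0
```

```bash
python3 - <<'E'
from h import *
go(-.12)
im=np.vstack([cv2.resize(manip.get_image('side')[130:300,230:430],(600,510))])
cv2.imwrite('pics/s4.png',im[...,::-1])
E
```

```text
14.475 [ 0.58   -0.0724  0.0708] [0.25 0.49 0.19] w -0.0 tool shift shares [ 0.  -0.  -0.9] case xy [-0.0417 -0.12  ] yaw of y 106.1 z [-0.  0. -1.]
```

View pics/s4.png

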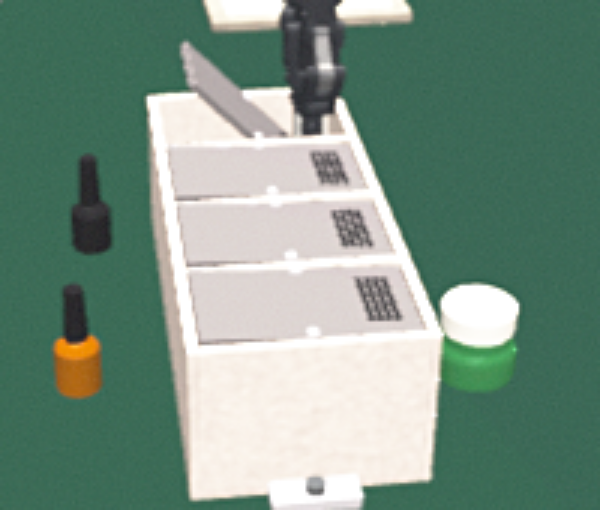

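Panel d stands steeply tilted (far end at crop (185,45)), and the others are almost shut. I'll push on to the stop.

>>> carry_out:
  motion: [0,0,0.03,0,0,0,255,0,0,0,0,0,0,255]

```text
clock: 14.78
position: [0.5802, -0.0724, 0.0704]
orientation: [[-0.961, -0.278, 0.001], [-0.278, 0.961, 0.0], [-0.001, 0.0, -1.0]]
force: [-4.6, 0.3, 15.0]
grip_width: -0.0
gripper_force: 6.7
```

>>> carry_out:
  motion: [0,0,0.03,0,0,0,255,0,0,0,0,0,0,255]

```text
clock: 15.02
position: [0.5803, -0.0724, 0.0699]
orientation: [[-0.961, -0.278, 0.001], [-0.278, 0.961, 0.0], [-0.001, 0.0, -1.0]]
force: [-10.9, 0.9, 30.4]
grip_width: -0.0002
gripper_force: 14.0
```

At the stop. I'll withdraw straight up.

>>> carry_out:
  motion: [0,0,-0.2,0,0,0,255,0,0,-0.5,0,0,0,255,0,0,-0.7,0,0,0,255,0,0,-0.7,0,0,0,255,0,0,-0.5,0,0,0,255,0,0,0,0,0,0,255,0,0,0,0,0,0,255]

```text
clock: 15.9
position: [0.5797, -0.0723, 0.2228]
orientation: [[-0.961, -0.278, -0.001], [-0.278, 0.961, 0.0], [0.001, 0.0, -1.0]]
force: [0.5, 0.2, -0.4]
grip_width: 0.0002
gripper_force: 0.0
```

```bash
python3 - <<'E'
from h import *
go(-.12)
im=np.vstack([cv2.resize(manip.get_image('side')[130:300,230:430],(600,510))])
cv2.imwrite('pics/s5.png',im[...,::-1])
E
```

```text
15.9 [ 0.5797 -0.0723  0.2228] [ 0.49  0.17 -0.41] w 0.0 tool shift shares [-0.   -0.    1.63] case xy [-0.042  -0.1198] yaw of y 106.1 z [-0.001  0.    -1.   ]
```

View pics/s5.png

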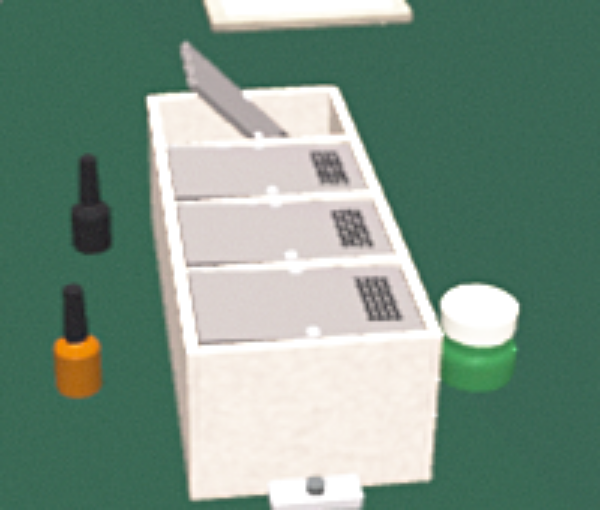

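Panel d stays fully open (far end at crop (185,45)). The other three are nearly shut, the bottles and jar haven't moved, and the gripper is clear.

```bash
python3 -c "from bench import manip;print(manip.close_job())"
```

```text
the job is handed in; nothing more can be done
None
```

Panel d (rightmost) was the loose one: I pushed it down to its stop and left it open, and a, b and c resisted and stayed nearly shut; the bottles and jar did not move, and the job is handed in at about 16 s (no verdict was returned).

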